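Clear the comb and hold a damp meter on the test mark

TASK

The wooden comb lies across the painted damp-test mark on the brick ledge: lay it flat in the long compartment of the white tray. Then take the orange damp meter from its stand and hold it upright with its two pins on the brick, in line with the blue stripe and centred on the yellow circle, pressed gently so that the sprung pins are pushed about half way in. Finish while still holding the meter there like that, and leave the lota, soap box and pumice stone where they are.

Things in the scene. Friction and masses are not known exactly. Their poses are not given: they have to be found in the camera images.
- ledge: fixed brick ledge, two courses of red bricks, 327 (its x) x 220 (its y) x 84 mm high; origin under its centre on the work surface, flat top at z = 84 mm. The mark is on its near part (towards its -x), lota and soap box stand on its far part.
- mark: painted test mark, no thickness to speak of, on the ledge's top (z = 84 mm): a white patch 100 x 32 mm with a blue stripe 100 x 7 mm along the mark's x axis, with a yellow circle of 24 mm diameter at its centre. Origin at the circle's centre. At the start the comb covers its middle part.
- comb: loose flat wooden comb, 140 (its x) x 36 (its y) x 8 mm thick, about 40 g, solid to grasp across its 36 mm width; origin at the centre of its underside; lies on the ledge roughly across the stripe. It has no preferred end or side.
- tray: fixed white tray 248 (its x) x 56 (its y) x 16 mm high on the work surface, open above, floor 5 mm thick, walls 4 mm; origin under its centre. A long empty compartment towards its -x end and a short one holding the pumice stone towards its +x end. Tray and stand may be on either side of the ledge.
- slot (a point): centre of the floor of the tray's long compartment, 5 mm above the work surface; the compartment is 156 (x) x 48 (y) mm inside and 11 mm deep, long along x (axes as the tray's). In the middle of both its long walls is a 70 mm long gap down to the floor for fingers.
- stand: fixed black stand for the meter on the work surface, 62 (x) x 42 (y) x 60 mm high (two flat feet along x, 130 mm over all), open above; origin under its centre. The meter's lowest 30 mm sit in its socket with 2 mm play all round; pull straight up.
- meter: loose orange damp meter, upright in the stand, about 135 g: a box 46 (its x) x 26 (its y) x 105 mm high (its z, up). Origin at the centre of the box's underside (30 mm above the work surface in the stand, box top at 135 mm). Grasp it across the 26 mm near the top. Two steel pins stick out 22 mm below the underside, 26 mm apart along its x axis.
- pin_tips (a point): point midway between the tips of the meter's two pins (5 mm thick); 22 mm below the meter's underside when the pins are fully out, moving up into the meter as they are pressed in.
- pins (a joint): how far the meter's sprung pins are pushed in (both together), in m: 0 = fully out, 0.012 = fully in, against a hard stop. The spring needs 1.5 N to start, 3 N half way and 4.5 N fully in.
- lota: loose steel water pot, 92 mm across, 84 mm high, on the far part of the ledge; origin under its centre. Leave alone.
- soapbox: loose translucent blue soap box with a twist lid, 69 x 99 x 42 mm high, on the far part of the ledge; origin under its centre. Leave alone.
- pumice: loose grey pumice stone, 44 mm across, 29 mm high, in the tray's short compartment; origin under its centre. Leave alone.

How it is judged:
On the way, in this order (a step that is already met when the one before it is completed fails the run):
1. the comb lies flat and released in the tray's long compartment, the meter still in its stand (x of comb in the frame of slot between -0.014 and 0.014 m and y of comb in the frame of slot between -0.012 and 0.012 m and z of comb in the frame of slot between -0.004 and 0.004 m and angle between comb's own z axis and vertical below 0.1 rad and angle between the x axis of comb and the x axis of slot, either way round below 0.2 rad and contact force between comb and the fingers below 0.1 N and linear speed of comb below 0.03 m/s and distance between meter and stand below 0.04 m), for 0.2 s.
2. the meter is lifted out of its stand by the gripper (z of meter in the frame of stand above 0.065 m and contact force between meter and the fingers above 1 N), for 0.2 s.
At the end, for the whole second after the job is handed in: Comb flat (0.1 rad), released, at rest on the long compartment's floor. Meter held still in the gripper, upright within 0.12 rad, pins in line with the stripe within 0.2 rad, midpoint within 10 mm of the circle's centre, pressing the brick with 1.2 to 6 N, pins 2.5 to 9.5 mm in (x of comb in the frame of slot between -0.014 and 0.014 m and y of comb in the frame of slot between -0.012 and 0.012 m and z of comb in the frame of slot between -0.004 and 0.004 m and angle between comb's own z axis and vertical below 0.1 rad and angle between the x axis of comb and the x axis of slot, either way round below 0.2 rad and contact force between comb and the fingers below 0.1 N and linear speed of comb below 0.03 m/s and contact force between meter and the fingers above 1 N and horizontal distance between pin_tips and mark below 0.01 m and z of pin_tips in the frame of mark below 0.004 m and angle between meter's own z axis and vertical below 0.12 rad and angle between the x axis of meter and the x axis of mark, either way round below 0.2 rad and value of joint pins between 0.0025 and 0.0095 m and contact force between meter and ledge between 1.2 and 6 N and linear speed of meter below 0.02 m/s); the arm keeps its last pose, push and grip.
It fails at once if the meter is rammed against the ledge (over 15 N) (contact force between meter and ledge above 15 N).
It fails at once if the lota is moved by more than 30 mm or tipped over (distance of lota from where it was at the start of the episode above 0.03 m or angle between lota's own z axis and vertical above 0.5 rad).
It fails at once if the soap box is moved by more than 30 mm or tipped over (distance of soapbox from where it was at the start of the episode above 0.03 m or angle between soapbox's own z axis and vertical above 0.5 rad).
It fails at once if the pumice stone is moved by more than 30 mm or tipped over (distance of pumice from where it was at the start of the episode above 0.03 m or angle between pumice's own z axis and vertical above 0.5 rad).
It also fails if it takes over 58 s, if anything falls off the work surface, if the arm or the gripper's body presses on something with over 40 N, if the wrist force passes 120 N, or if a joint passes its speed limit or range.

ROBOT

A 6-joint arm with a two-finger parallel gripper is mounted at the origin on the work surface. World frame = base frame: x ahead of the robot, y to its left, z up, the work surface at z = 0. Lengths are in m, angles in rad, forces in N, time in s.
With the tool pointing down it reaches from about 0.3 to 0.75 m from the base axis. Payload 8.5 kg.
Tool frame: the origin (TCP) lies on the centre line of the jaws, within the pads' length; the fingertips stand 17 mm ahead of it and the grasp point (between the pads) lies 2 mm behind it; z points along the fingers, y is the line along which they close (so a half turn about z gives the same grasp; the last joint's range is limited). The gripper opens to 88 mm and grips with 3 to 60 N. Pads are 18 mm wide; open, the fingers measure 123 mm over their backs; the gripper's body (75 mm by 187 mm) begins 45 mm behind the grasp point.
Start: joints at [-1.397, 0.381, 1.297, -0, 1.464, -0.215], TCP at [0.208, -0.509, 0.256] pointing down, gripper open.
Joint ranges: [-3.11, 3.11], [-0.89, 2.33], [0.22, 2.48], [-1.42, 4.56], [0.17, 2.85], [-2.88, 2.88]. Speed limits (rad/s): [2.39, 2.39, 3.14, 3.14, 3.14, 3.14].

INTERFACE

Orientations are given as a rotation vector (axis times angle).
In Python, from cell import bot, grab_frame, ticket gives the robot as it stands.
- The arm moves only by the tool jog_arm, never from a script. Its argument "moves" is a list of rows, each an object with "travel": the shift along the tool's x, y, z normalised to -1 to 1, where 1 is 0.2 m, a list of three; "angular": the turn, a rotation vector about the tool's x, y, z normalised to -1 to 1, where 1 is 90 degrees, a list of three; "gripper": the closure, from 0 (fully open) to 1 (shut). A call has 1 to 12 rows; each row is the pose to reach, as a shift and turn from the pose commanded when the call began, along the tool's axes at that moment; what a row does not reach only later rows make up. A row lasts 1/12 s, in which the tool goes at most 41.7 mm and 7.16 degrees, less where a joint would pass 70% of its speed; a pose out of reach is approached as far as the arm can. A call with a number of a shift or a turn outside -1 to 1 is refused whole. A call with a gripper value outside its range is refused whole. The fingers move at their own pace and stop on an object; the grip force is fixed at half the most. Time passes only in rows, so rows that repeat a pose let the fingers close. It gives the time, the measured TCP pose, the force, the opening and the grip force at its end, in the units of the state.
- bot.get_state(): the state, without advancing time (a new reading comes with each control period).
- grab_frame(name): name is "scene" or "side" or "wrist"; returns a dict with "image" (400x640x3 uint8, red, green, blue), "range_z" (400x640 float32, m along the optical axis (not along the pixel's ray), 0 where there is no reading), "vfov" (degrees; the focal length in pixels is half the picture's height over the tangent of half this angle, whatever the lens; pixels are square), "cx", "cy" (the principal point, pixels), "R" (3x3) and "t" (3): a world point X has camera coordinates R X + t; the wrist camera has in their place "hand_eye" (4x4, takes a point from camera to tool coordinates, whose origin is the TCP and whose axes are the flange's). Camera axes: x right, y down, z forward; pixel columns grow to the right and rows downward; lengths in m; the calibration is good to about 2 mm. A picture is of the moment at which its call begins: read the wrist's pose just before it.
- ticket.close_job(): hands the job in; it is judged then, once.
The state is a dict: "time": time; "qpos": joint angles; "joint_velocities": joint speeds; "tau": joint torques, N m; "tool_pos": TCP position; "tcp_rot": TCP orientation; "ft_force": force on the tool from outside, world axes, zero at the start; "wrist_torque": the same for the moment, N m; "opening": finger opening in m; "grasp_force": force on a finger pad.
Only numpy, scipy, OpenCV 4.12 (cv2) and the standard library are available. Lean on these libraries where they do the work, as an engineer would, in place of code of your own. Each camera call takes 0.05 s, during which the arm holds its last target. There are 200 camera calls.

## Working session

There is one attempt and no reset: what is moved stays moved. The work goes in short steps, Python scripts to look and compute and a tool call to move; the robot and the scene stay as the last step left them, time stands still between calls to the robot, and variables do not carry over. Pictures are saved under pics/ and viewed, at most 13 in all, crops included, and the job is handed in when it is done.

Besides the shell and the picture viewer there is one more tool, called after "Emit:" as name([rows], argument=value, ...), one row to a line, values as JSON. jog_arm: Moves the arm, as the interface text tells. Its arguments: {"type":"object","properties":{"moves":{"type":"array","items":{"type":"object","properties":{"travel":{"type":"array","items":{"type":"number"}},"angular":{"type":"array","items":{"type":"number"}},"gripper":{"type":"number"}}}}},"required":["moves"]}

```bash
mkdir -p pics; ls
cat > h.py <<'E'
import numpy as np, cv2
from cell import bot, grab_frame, ticket
from scipy.spatial.transform import Rotation as Ro
def cam(name):
    s=bot.get_state(); f=grab_frame(name)
    K=200/np.tan(np.radians(f['vfov'])/2)
    if 'R' in f: Rc=np.array(f['R']).T; C=-Rc@np.array(f['t'])
    else:
        T=np.eye(4);T[:3,:3]=Ro.from_rotvec(s['tcp_rot']).as_matrix();T[:3,3]=s['tool_pos']
        T=T@np.array(f['hand_eye']);Rc=T[:3,:3];C=T[:3,3]
    f.update(K=K,Rc=Rc,C=C); return f
def points(f):
    v,u=np.mgrid[:400,:640]; z=f['range_z']
    p=np.stack([(u-f['cx'])/f['K']*z,(v-f['cy'])/f['K']*z,z],-1)
    P=p@f['Rc'].T+f['C']; P[z==0]=np.nan; return P
def ray(f,uv,z):
    uv=np.atleast_2d(uv).astype(float)
    d=np.c_[(uv-[f['cx'],f['cy']])/f['K'],np.ones(len(uv))]@f['Rc'].T
    return f['C']+d*((z-f['C'][2])/d[:,2])[:,None]
def save(n,f): cv2.imwrite('pics/'+n,f['image'][...,::-1])
E
python3 - <<'E'
from h import *
import pickle
for n in ['scene','side','wrist']:
    f=cam(n); save(n+'.png',f); pickle.dump(f,open(n+'.pkl','wb')); print(n,f['C'],f['Rc'][:,2],f['K'])
print(bot.get_state())
a=np.vstack([cv2.imread('pics/scene.png'),cv2.imread('pics/side.png')]); cv2.imwrite('pics/ab.png',cv2.resize(a,(480,600)))
E
```

```text
pics
scene [ 0.89366816 -0.39435122  0.92562417] [-0.30466952  0.41603111 -0.85679321] 432.9082706362752
side [0.46243885 0.82873007 0.82323385] [ 0.12111691 -0.73895523 -0.6627789 ] 440.89366897796
wrist [ 0.27203139 -0.48267374  0.38445527] [-0.24655531 -0.1004977  -0.96390388] 355.12684915612635
{'time': 0.15, 'qpos': array([-1.39728662e+00,  3.81027328e-01,  1.29798639e+00, -5.19396118e-06,
        1.46358358e+00, -2.15300889e-01]), 'joint_velocities': array([-3.27131215e-04, -8.71010956e-04, -2.29075459e-03, -5.76243152e-05,
        1.10676698e-03, -8.25314400e-04]), 'tau': array([ 1.84528275e-03, -4.38080513e+01, -2.24616569e+01,  7.12771132e-02,
        3.43795982e-02, -8.98088524e-05]), 'tool_pos': array([ 0.20846364, -0.5087728 ,  0.25532089]), 'tcp_rot': array([-3.08142784e+00, -6.06709310e-01, -2.48553436e-05]), 'ft_force': array([-0.34569705, -0.19548168,  0.27724875]), 'wrist_torque': array([ 0.02056824, -0.01877847,  0.0400147 ]), 'grasp_force': 0.0, 'opening': 0.0881323488007356}
```

View pics/scene.png

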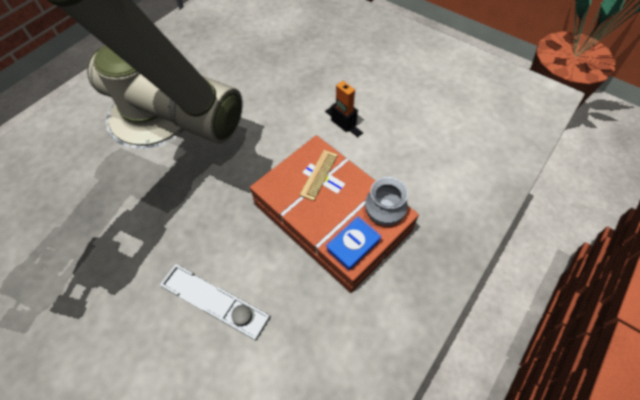

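View pics/side.png

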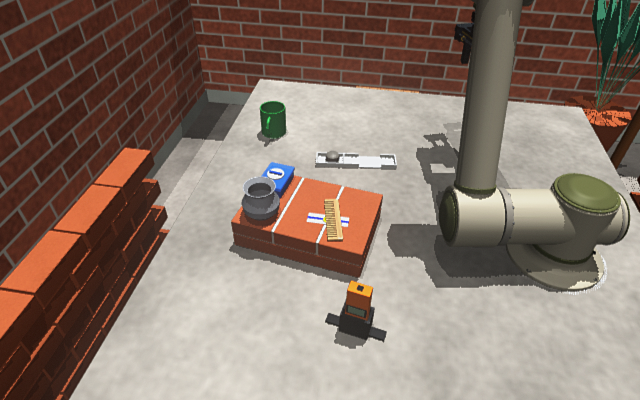

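Scene shows the comb at about (319,175) over the white/blue mark at (323,178), the tray at (215,300) and the meter at (345,97). In the side view they are at (333,220), (328,219), (356,160) and (359,295). Next I'll measure them by colour and height.

```bash
cat > m.py <<'E'
from h import *
import pickle,sys
def rect(name,P2):
    P2=P2[np.isfinite(P2).all(1)]
    (c,(w,h),a)=cv2.minAreaRect((P2[:,:2]*1000).astype(np.float32))
    if h>w: w,h,a=h,w,a+90
    print(name,'n',len(P2),'c',np.round(c,1),'size',np.round([w,h],1),'long axis deg',round((a+90)%180-90,1),'z',np.round(np.nanmedian(P2[:,2])*1000,1))
def blob(mask,roi=None):
    n,l,s,c=cv2.connectedComponentsWithStats(mask.astype(np.uint8)); 
    return l==1+np.argmax(s[1:,4]) if n>1 else mask
def measure(f,names):
    P=points(f); hsv=cv2.cvtColor(f['image'],cv2.COLOR_RGB2HSV); H,S,V=[hsv[...,i].astype(int) for i in range(3)]
    X,Y,Z=P[...,0],P[...,1],P[...,2]
    top=(abs(Z-.088)<.012)&(X>.25)&(X<.75)&(abs(Y)<.3)
    def pix(m): v,u=np.nonzero(m); return np.c_[u,v]
    near=top
    if 'comb' in names:
        m=blob(near&(H>12)&(H<28)&(S>60)&(V>90)); rect('comb',ray(f,pix(m),.092))
    b=near&(H>105)&(H<130)&(S>100)
    if 'soap' not in names: pass
    w=near&(S<60)&(V>150)
    if 'mark' in names:
        n,l,s,c=cv2.connectedComponentsWithStats(b.astype(np.uint8))
        for i in range(1,n):
            if s[i,4]>8: rect('blue',ray(f,pix(l==i),.084))
        n,l,s,c=cv2.connectedComponentsWithStats(w.astype(np.uint8))
        for i in range(1,n):
            if s[i,4]>20: rect('white',ray(f,pix(l==i),.084))
    if 'tray' in names:
        m=blob((Z>-.01)&(Z<.03)&(S<45)&(V>190)&(abs(Y)>.1)&(X>.2)&(X<.9)); rect('trayfloor',ray(f,pix(m),.005))
        m=blob((Z>.009)&(Z<.05)&(Y<-.1)&(X>.2)&(X<.9)&(Y>-.6)); rect('trayrim',P[m])
    if 'meter' in names:
        m=(Z>.125)&(Z<.15)&(Y>.05)&(X>.2)&(X<.8)&(H<25)&(S>100); rect('metertop',ray(f,pix(blob(m)),.135))
        m=(Z>.05)&(Z<.068)&(Y>.1)&(X>.2)&(X<.8)&(V<80); rect('stand',ray(f,pix(blob(m)),.06))
        m=(Z>.004)&(Z<.03)&(Y>.1)&(X>.2)&(X<.8)&(V<80); rect('feet',P[m])
    if 'ledge' in names: rect('ledge',P[top&(S>50)])
if __name__=='__main__':
    for n in ['scene','side']:
        print(n); measure(pickle.load(open(n+'.pkl','rb')),['comb','mark','tray','meter','ledge'])
E
python3 m.py
```

```text
scene
comb n 782 c [549.9  63. ] size [142.1  37.5] long axis deg -77.8 z 92.0
blue n 9 c [519.5  64.5] size [11.2  3.7] long axis deg 4.6 z 84.0
blue n 29 c [592.7  65.1] size [33.7  5. ] long axis deg -0.2 z 84.0
blue n 49 c [715.9 -79.8] size [71.1 31. ] long axis deg 22.2 z 84.0
white n 251 c [583.4  94.4] size [99.4 47.6] long axis deg -78.8 z 84.0
white n 73 c [521.2  64.8] size [32.7 20.6] long axis deg -87.8 z 84.0
white n 90 c [547.7 -37.8] size [64.   8.2] long axis deg 81.2 z 84.0
white n 128 c [719.5 101.5] size [39.  23.8] long axis deg 35.6 z 84.0
white n 240 c [664.3  -8.5] size [158.7   8.5] long axis deg 81.0 z 84.0
trayfloor n 22565 c [612.8 463.8] size [651.8 574. ] long axis deg 89.9 z 5.0
trayrim n 772 c [ 583.1 -284.7] size [133.3  56.8] long axis deg 7.5 z 16.5
metertop n 167 c [468.1 290.1] size [51.3 30.3] long axis deg -12.0 z 135.0
stand n 178 c [467.8 289. ] size [64.9 43.7] long axis deg -9.7 z 60.0
feet n 234 c [607.6 224.6] size [437.5  58.3] long axis deg -26.7 z 12.8
ledge n 7928 c [561.5  42.1] size [471.9 354.4] long axis deg -32.8 z 83.0
side
comb 
[... 374 characters left out ...]
 size [41.5 11.9] long axis deg 0.0 z 84.0
white n 29 c [521.1  54.4] size [19.3 10.5] long axis deg 10.3 z 84.0
white n 121 c [575.8  98.3] size [83.6 39.3] long axis deg -62.7 z 84.0
white n 26 c [518.6  75. ] size [14.8 10.2] long axis deg 10.3 z 84.0
trayfloor n 38681 c [559.4 281.9] size [750.5 370.6] long axis deg 10.0 z 5.0
trayrim n 346 c [ 580.8 -284.5] size [133.2  67. ] long axis deg 9.2 z 15.9
metertop n 299 c [463.2 299.4] size [46.3 32.2] long axis deg -10.9 z 135.0
stand n 236 c [463.2 300.3] size [62.1 46.3] long axis deg -8.5 z 60.0
feet n 561 c [594.7 215.6] size [385.8 220.4] long axis deg 1.2 z 8.0
ledge n 5996 c [520.   74.9] size [436.9 304.6] long axis deg -30.0 z 83.7
```

```bash
cat > t.py <<'E'
from m import *
def tray(f):
    P=points(f); hsv=cv2.cvtColor(f['image'],cv2.COLOR_RGB2HSV); S,V=hsv[...,1].astype(int),hsv[...,2].astype(int)
    X,Y,Z=P[...,0],P[...,1],P[...,2]
    box=(X>.3)&(X<.75)&(Y<-.2)&(Y>-.4)
    m=box&(Z>.011)&(Z<.022); rect('rim',P[m])
    m=blob(box&(Z<.03)&(Z>-.01)&(S<50)&(V>165)); v,u=np.nonzero(m); rect('white blob@.01',ray(f,np.c_[u,v],.01))
    m=box&(Z>.025)&(Z<.05); rect('pumice',P[m])
E
python3 - <<'E'
from t import *
for n in ['scene','side']:
    f=pickle.load(open(n+'.pkl','rb')); tray(f); P=points(f); X,Y,Z=P[...,0],P[...,1],P[...,2]
    m=(Z>.14)&(Z<.19)&(X>.58)&(X<.8)&(Y>-.1)&(Y<.2); rect('lota top',P[m])
    m=(Z>.1)&(Z<.14)&(X>.58)&(X<.8)&(Y>-.1)&(Y<.2); rect('lota mid',P[m])
    m=(Z>.1)&(X>.55)&(X<.85)&(Y>-.2)&(Y<.2); print(np.nanmin(P[m][:,0]))
s=bot.get_state(); print(Ro.from_rotvec(s['tcp_rot']).as_matrix().round(3))
E
```

```text
rim n 561 c [ 525.8 -292.2] size [249.1  57.2] long axis deg 7.6 z 14.7
white blob@.01 n 16987 c [ 529.1 -300.9] size [445.9 198. ] long axis deg 0.0 z 10.0
pumice n 304 c [ 599.1 -283.1] size [40.7 39.8] long axis deg -6.7 z 30.9
lota top n 670 c [724.8  70.7] size [76.  74.8] long axis deg -58.7 z 160.0
lota mid n 2259 c [714.7  12.3] size [205.5  90.7] long axis deg 80.0 z 117.5
0.6746587610166168
rim n 284 c [ 524.1 -293.7] size [248.4  67.3] long axis deg 8.5 z 14.7
white blob@.01 n 4441 c [ 524.9 -285.8] size [443.5 205.9] long axis deg -0.2 z 10.0
pumice n 91 c [ 598.7 -280.9] size [40.7 37.5] long axis deg -56.9 z 30.8
lota top n 612 c [723.5  69.5] size [76.4 75.5] long axis deg -63.7 z 156.5
lota mid n 1274 c [713.3  13.6] size [209.   87.3] long axis deg 81.9 z 119.4
0.6726701853944713
[[ 0.925  0.379 -0.   ]
 [ 0.379 -0.925  0.001]
 [ 0.    -0.001 -1.   ]]
```

View pics/wrist.png

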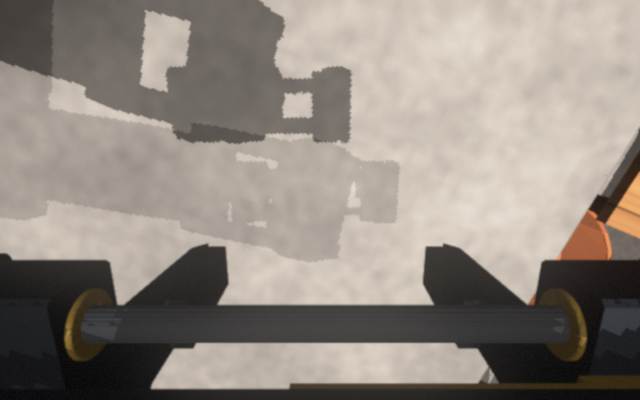

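```bash
cat > go.py <<'E'
import sys
from h import *
# usage: go.py x_mm y_mm z_mm yaw_deg -> shift/turn in jog units (tool pointing down, tool x at yaw)
x,y,z,a=map(float,sys.argv[1:5])
s=bot.get_state(); R0=Ro.from_rotvec(s['tcp_rot'])
a=np.radians(a); R1=Ro.from_matrix(np.c_[[np.cos(a),np.sin(a),0],[np.sin(a),-np.cos(a),0],[0,0,-1]])
d=np.array([x,y,z])/1000-s['tool_pos']
print('travel',(R0.inv().apply(d)/.2).round(3),'angular',((R0.inv()*R1).as_rotvec()/(np.pi/2)).round(3),'t',s['time'],'pos',(s['tool_pos']*1000).round(1),'q',s['qpos'].round(2),'F',s['ft_force'].round(2),'open',round(s['opening']*1000,1),'grip',s['grasp_force'])
E
python3 go.py 470 -299 300 7.8
```

```text
travel [ 1.608 -0.475 -0.223] angular [-0.001 -0.     0.161] t 0.15 pos [ 208.5 -508.8  255.3] q [-1.4   0.38  1.3  -0.    1.46 -0.22] F [-0.35 -0.2   0.28] open 88.1 grip 0.0
```

Emit:
jog_arm([
  {"travel": [0.2, -0.06, -0.05], "angular": [0, 0, 0.04], "gripper": 0},
  {"travel": [0.4, -0.12, -0.08], "angular": [0, 0, 0.06], "gripper": 0},
  {"travel": [0.6, -0.18, -0.1], "angular": [0, 0, 0.08], "gripper": 0},
  {"travel": [0.8, -0.24, -0.12], "angular": [0, 0, 0.1], "gripper": 0},
  {"travel": [1, -0.3, -0.14], "angular": [0, 0, 0.12], "gripper": 0},
])

```text
time: 0.57
tool_pos: [0.3699, -0.3777, 0.2836]
tcp_rot: [-3.126, -0.311, 0.0]
ft_force: [0.3, -1.2, -0.9]
opening: 0.0877
grasp_force: 0.0
```

```bash
python3 go.py 470 -299 300 7.8
```

```text
travel [ 0.568 -0.287 -0.082] angular [-0.    0.    0.04] t 0.5667 pos [ 369.9 -377.7  283.6] q [-1.02  0.32  1.3  -0.    1.51  0.35] F [ 0.3  -1.15 -0.86] open 87.7 grip 0.0
```

Emit:
jog_arm([
  {"travel": [0.18, -0.08, -0.03], "angular": [0, 0, 0.02], "gripper": 0},
  {"travel": [0.36, -0.17, -0.06], "angular": [0, 0, 0.04], "gripper": 0},
  {"travel": [0.53, -0.26, -0.08], "angular": [0, 0, 0.04], "gripper": 0},
  {"travel": [0.53, -0.26, -0.08], "angular": [0, 0, 0.04], "gripper": 0},
  {"travel": [0.53, -0.26, -0.08], "angular": [0, 0, 0.04], "gripper": 0},
  {"travel": [0.53, -0.26, -0.08], "angular": [0, 0, 0.04], "gripper": 0},
])

```text
time: 1.07
tool_pos: [0.4619, -0.3074, 0.2991]
tcp_rot: [-3.134, -0.216, 0.001]
ft_force: [-0.1, 0.2, 0.6]
opening: 0.0882
grasp_force: 0.0
```

```bash
python3 - <<'E'
from t import *
f=cam('wrist'); save('w2.png',f); pickle.dump(f,open('w2.pkl','wb')); tray(f)
E
python3 go.py 549 65 200 102.2
```

```text
rim n 1631 c [ 518.9 -295.4] size [234.8  56.1] long axis deg 7.7 z 16.1
white blob@.01 n 41937 c [ 478.6 -300.1] size [348.3 196.3] long axis deg 0.0 z 10.0
pumice n 1378 c [ 598.6 -284.6] size [40.9 40.9] long axis deg -63.0 z 32.7
travel [ 0.687 -1.787  0.496] angular [-1.000e-03  0.000e+00 -1.049e+00] t 1.1167 pos [ 461.5 -307.9  299.1] q [-0.8   0.36  1.2  -0.    1.58  0.63] F [-0.22 -0.91  0.3 ] open 88.0 grip 0.0
```

View pics/w2.png

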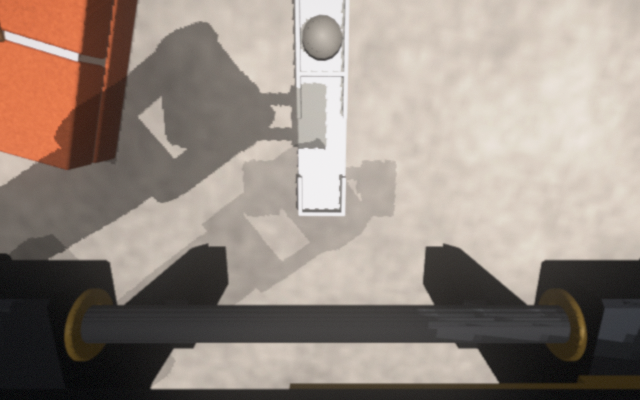

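Wrist view: the tray's near end is at (322,214), the divider at row 74 and the pumice at (322,37). This puts the slot at about (484,-300) mm, yaw 7.7°. On to the comb.

Emit:
jog_arm([
  {"travel": [0.05, -0.2, 0], "angular": [0, 0, -0.07], "gripper": 0},
  {"travel": [0.12, -0.4, 0], "angular": [0, 0, -0.14], "gripper": 0},
  {"travel": [0.2, -0.6, 0], "angular": [0, 0, -0.21], "gripper": 0},
  {"travel": [0.28, -0.8, 0], "angular": [0, 0, -0.28], "gripper": 0},
  {"travel": [0.36, -1, 0], "angular": [0, 0, -0.35], "gripper": 0},
  {"travel": [0.36, -1, 0], "angular": [0, 0, -0.42], "gripper": 0},
])

```text
time: 1.62
tool_pos: [0.5061, -0.0954, 0.2997]
tcp_rot: [-2.889, -1.23, -0.001]
ft_force: [0.2, 0.1, -0.8]
opening: 0.0881
grasp_force: 0.0
```

```bash
python3 go.py 549 55 230 102.2
```

```text
travel [ 0.69  -0.366  0.35 ] angular [-0.    -0.001 -0.623] t 1.6167 pos [506.1 -95.4 299.7] q [-0.42  0.29  1.31  0.    1.55  0.35] F [ 0.17  0.14 -0.84] open 88.1 grip 0.0
```

Emit:
jog_arm([
  {"travel": [0.17, -0.09, 0.05], "angular": [0, 0, -0.07], "gripper": 0},
  {"travel": [0.34, -0.18, 0.1], "angular": [0, 0, -0.14], "gripper": 0},
  {"travel": [0.5, -0.26, 0.2], "angular": [0, 0, -0.21], "gripper": 0},
  {"travel": [0.67, -0.36, 0.3], "angular": [0, 0, -0.28], "gripper": 0},
  {"travel": [0.67, -0.36, 0.35], "angular": [0, 0, -0.35], "gripper": 0},
  {"travel": [0.67, -0.36, 0.35], "angular": [0, 0, -0.42], "gripper": 0},
  {"travel": [0.67, -0.36, 0.35], "angular": [0, 0, -0.49], "gripper": 0},
  {"travel": [0.67, -0.36, 0.35], "angular": [0, 0, -0.56], "gripper": 0},
  {"travel": [0.67, -0.36, 0.35], "angular": [0, 0, -0.61], "gripper": 0},
  {"travel": [0.67, -0.36, 0.35], "angular": [0, 0, -0.61], "gripper": 0},
  {"travel": [0.67, -0.36, 0.35], "angular": [0, 0, -0.61], "gripper": 0},
])

```text
time: 2.53
tool_pos: [0.5482, 0.0457, 0.2294]
tcp_rot: [-2.012, -2.412, 0.0]
ft_force: [-0.9, -0.9, 0.0]
opening: 0.0878
grasp_force: 0.0
```

```bash
python3 - <<'E'
from t import *
f=cam('wrist'); save('w3.png',f); pickle.dump(f,open('w3.pkl','wb')); measure(f,['comb','mark'])
E
python3 go.py 549 65 103 102.2
```

```text
comb n 6888 c [550.5  64.4] size [139.7  39.6] long axis deg -77.7 z 92.0
blue n 153 c [520.5  64.4] size [16.4  5.7] long axis deg 0.8 z 84.0
blue n 341 c [592.4  64.3] size [36.8  5.9] long axis deg -0.0 z 84.0
white n 542 c [570.4 116.4] size [52.2  6.5] long axis deg 81.2 z 84.0
white n 36 c [524.6 127.5] size [7.3 3.5] long axis deg 10.4 z 84.0
white n 1159 c [675.4  73.2] size [105.8   7.2] long axis deg 81.2 z 84.0
white n 302 c [519.5  74.2] size [16.1 11.8] long axis deg 0.1 z 84.0
white n 982 c [577.7  75.3] size [68.5 18.8] long axis deg -8.5 z 84.0
white n 396 c [521.6  54.1] size [21.6 12. ] long axis deg 0.6 z 84.0
white n 851 c [587.6  56.4] size [47.6 16.7] long axis deg -0.0 z 84.0
white n 26 c [553.1  -6.3] size [8.  2.4] long axis deg -4.8 z 84.0
white n 402 c [547.4 -31.9] size [46.4  7.2] long axis deg 81.1 z 84.0
white n 85 c [651.8 -79.3] size [12.2  6.8] long axis deg 80.3 z 84.0
travel [0.093 0.021 0.632] angular [-0.     0.    -0.021] t 2.5833 pos [548.3  45.9 229.4] q [-0.13  0.4   1.34 -0.    1.4  -0.31] F [0.18 0.61 0.12] open 87.9 grip 0.0
```

View pics/w3.png

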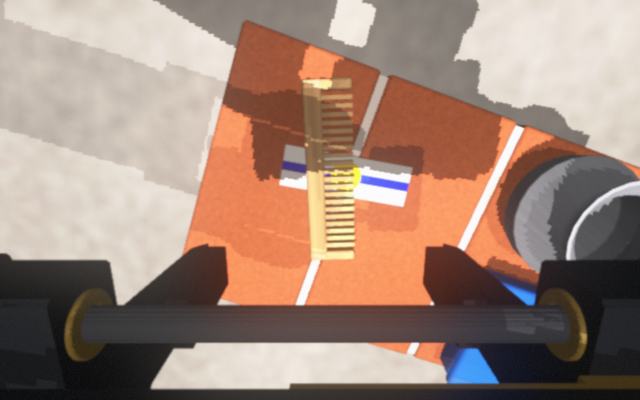

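Comb centred at (328,170) in the wrist view, i.e. (550,64.5) mm, across the mark; descending to grasp it.

Emit:
jog_arm([
  {"travel": [0.09, 0.01, 0.15], "angular": [0, 0, -0.02], "gripper": 0},
  {"travel": [0.09, 0.01, 0.3], "angular": [0, 0, -0.02], "gripper": 0},
  {"travel": [0.09, 0.01, 0.42], "angular": [0, 0, -0.02], "gripper": 0},
  {"travel": [0.09, 0.01, 0.52], "angular": [0, 0, -0.02], "gripper": 0},
  {"travel": [0.09, 0.01, 0.58], "angular": [0, 0, -0.02], "gripper": 0},
  {"travel": [0.09, 0.01, 0.61], "angular": [0, 0, -0.02], "gripper": 0},
  {"travel": [0.09, 0.01, 0.625], "angular": [0, 0, -0.02], "gripper": 0},
  {"travel": [0.09, 0.01, 0.625], "angular": [0, 0, -0.02], "gripper": 0},
])

```text
time: 3.25
tool_pos: [0.5471, 0.0647, 0.1045]
tcp_rot: [-1.971, -2.447, 0.0]
ft_force: [-0.6, 0.1, 0.4]
opening: 0.0881
grasp_force: 0.0
```

```bash
python3 go.py 550 64.5 103.5 102.2
```

```text
travel [-0.004  0.014  0.005] angular [-0.    -0.     0.001] t 3.25 pos [547.1  64.7 104.5] q [-0.1   0.54  1.51  0.    1.09 -0.31] F [-0.62  0.09  0.42] open 88.1 grip 0.0
```

Emit:
jog_arm([
  {"travel": [0, 0.01, 0.005], "angular": [0, 0, 0], "gripper": 0.5},
  {"travel": [0, 0.01, 0.005], "angular": [0, 0, 0], "gripper": 1},
  {"travel": [0, 0.01, 0.005], "angular": [0, 0, 0], "gripper": 1},
  {"travel": [0, 0.01, 0.005], "angular": [0, 0, 0], "gripper": 1},
  {"travel": [0, 0.01, 0.005], "angular": [0, 0, 0], "gripper": 1},
  {"travel": [0, 0.01, 0.005], "angular": [0, 0, 0], "gripper": 1},
  {"travel": [0, 0.01, 0.005], "angular": [0, 0, 0], "gripper": 1},
  {"travel": [0, 0.01, 0.005], "angular": [0, 0, 0], "gripper": 1},
])

```text
time: 3.92
tool_pos: [0.5489, 0.0654, 0.1036]
tcp_rot: [1.969, 2.448, 0.0]
ft_force: [-0.4, 0.9, 0.7]
opening: 0.0368
grasp_force: 0.1
```

Emit:
jog_arm([
  {"travel": [0, 0, 0], "angular": [0, 0, 0], "gripper": 1},
  {"travel": [0, 0, 0], "angular": [0, 0, 0], "gripper": 1},
  {"travel": [0, 0, 0], "angular": [0, 0, 0], "gripper": 1},
  {"travel": [0, 0, -0.08], "angular": [0, 0, 0], "gripper": 1},
  {"travel": [0, 0, -0.2], "angular": [0, 0, 0], "gripper": 1},
  {"travel": [0, 0, -0.35], "angular": [0, 0, 0], "gripper": 1},
  {"travel": [0, 0, -0.5], "angular": [0, 0, 0], "gripper": 1},
  {"travel": [0, 0, -0.6], "angular": [0, 0, 0], "gripper": 1},
  {"travel": [0, 0, -0.6], "angular": [0, 0, 0], "gripper": 1},
])

```text
time: 4.67
tool_pos: [0.5502, 0.0654, 0.2277]
tcp_rot: [1.965, 2.443, 0.007]
ft_force: [0.2, -0.4, -0.2]
opening: 0.0355
grasp_force: 30.0
```

```bash
python3 go.py 484 -300 220 7.7
```

```text
travel [-1.713 -0.716  0.037] angular [ 0.005 -0.003  1.052] t 4.6667 pos [550.2  65.4 227.7] q [-0.1   0.41  1.34  0.    1.39 -0.31] F [ 0.19 -0.4  -0.25] open 35.5 grip 29.99992400407791
```

Emit:
jog_arm([
  {"travel": [-0.12, -0.05, 0], "angular": [0, 0, 0.05], "gripper": 1},
  {"travel": [-0.28, -0.12, 0], "angular": [0, 0, 0.12], "gripper": 1},
  {"travel": [-0.46, -0.19, 0], "angular": [0, 0, 0.2], "gripper": 1},
  {"travel": [-0.64, -0.27, 0], "angular": [0, 0, 0.28], "gripper": 1},
  {"travel": [-0.82, -0.34, 0], "angular": [0, 0, 0.35], "gripper": 1},
  {"travel": [-1, -0.42, 0], "angular": [0, 0, 0.42], "gripper": 1},
  {"travel": [-1, -0.5, 0], "angular": [0, 0, 0.5], "gripper": 1},
  {"travel": [-1, -0.6, 0], "angular": [0, 0, 0.57], "gripper": 1},
])

```text
time: 5.33
tool_pos: [0.4739, -0.1574, 0.2219]
tcp_rot: [-2.839, -1.341, 0.002]
ft_force: [0.1, -0.7, -0.5]
opening: 0.0352
grasp_force: 30.0
```

```bash
python3 go.py 484 -300 120 7.7
```

```text
travel [-0.519  0.493  0.509] angular [-0.001  0.001  0.476] t 5.3333 pos [ 473.9 -157.4  221.9] q [-0.56  0.32  1.49  0.    1.33  0.13] F [ 0.08 -0.75 -0.45] open 35.2 grip 29.99555915594101
```

Emit:
jog_arm([
  {"travel": [-0.12, 0.12, 0], "angular": [0, 0, 0.07], "gripper": 1},
  {"travel": [-0.26, 0.25, 0], "angular": [0, 0, 0.14], "gripper": 1},
  {"travel": [-0.4, 0.38, 0], "angular": [0, 0, 0.21], "gripper": 1},
  {"travel": [-0.52, 0.49, 0.1], "angular": [0, 0, 0.28], "gripper": 1},
  {"travel": [-0.52, 0.49, 0.25], "angular": [0, 0, 0.35], "gripper": 1},
  {"travel": [-0.52, 0.49, 0.4], "angular": [0, 0, 0.42], "gripper": 1},
  {"travel": [-0.52, 0.49, 0.5], "angular": [0, 0, 0.475], "gripper": 1},
  {"travel": [-0.52, 0.49, 0.5], "angular": [0, 0, 0.475], "gripper": 1},
  {"travel": [-0.52, 0.49, 0.5], "angular": [0, 0, 0.475], "gripper": 1},
  {"travel": [-0.52, 0.49, 0.5], "angular": [0, 0, 0.475], "gripper": 1},
])

```text
time: 6.17
tool_pos: [0.4859, -0.2983, 0.1245]
tcp_rot: [3.132, 0.232, 0.002]
ft_force: [-0.1, -0.9, -0.2]
opening: 0.0356
grasp_force: 30.0
```

```bash
python3 go.py 484 -300 28 7.7
python3 - <<'E'
from t import *
f=cam('wrist'); save('w4.png',f); P=points(f); hsv=cv2.cvtColor(f['image'],cv2.COLOR_RGB2HSV)
H,S=hsv[...,0],hsv[...,1]
m=blob((H>12)&(H<28)&(S>60)&(abs(P[...,2]-.112)<.02)); rect('comb',P[m])
E
```

```text
travel [-0.011  0.006  0.482] angular [ 0.001 -0.001  0.009] t 6.1667 pos [ 485.9 -298.3  124.5] q [-0.76  0.54  1.44  0.    1.16  0.66] F [-0.07 -0.92 -0.24] open 35.6 grip 29.999907910823822
comb n 13688 c [ 511.2 -293.9] size [86.5 37.8] long axis deg 8.5 z 112.5
```

View pics/w4.png

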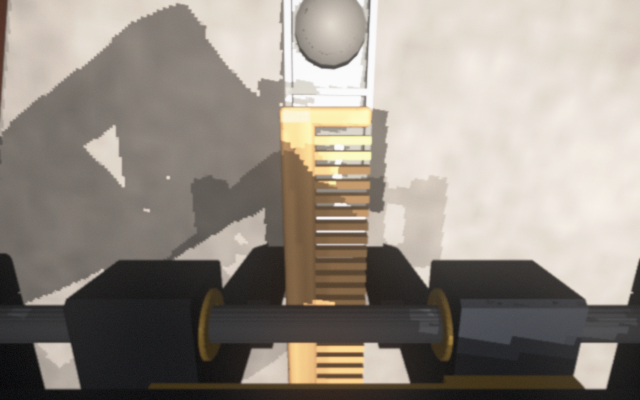

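Wrist view: the comb (282–371, row 107 at its far end) is held straight over the tray compartment, just short of the divider (row 95). Lowering and releasing.

Emit:
jog_arm([
  {"travel": [-0.01, 0.005, 0.12], "angular": [0, 0, 0.009], "gripper": 1},
  {"travel": [-0.01, 0.005, 0.24], "angular": [0, 0, 0.009], "gripper": 1},
  {"travel": [-0.01, 0.005, 0.34], "angular": [0, 0, 0.009], "gripper": 1},
  {"travel": [-0.01, 0.005, 0.42], "angular": [0, 0, 0.009], "gripper": 1},
  {"travel": [-0.01, 0.005, 0.46], "angular": [0, 0, 0.009], "gripper": 1},
  {"travel": [-0.01, 0.005, 0.48], "angular": [0, 0, 0.009], "gripper": 1},
  {"travel": [-0.01, 0.005, 0.49], "angular": [0, 0, 0.009], "gripper": 1},
  {"travel": [-0.01, 0.005, 0.49], "angular": [0, 0, 0.009], "gripper": 1},
  {"travel": [-0.01, 0.005, 0.49], "angular": [0, 0, 0.009], "gripper": 1},
])

```text
time: 6.97
tool_pos: [0.4841, -0.2997, 0.0265]
tcp_rot: [3.134, 0.206, 0.002]
ft_force: [0.0, -0.9, -1.0]
opening: 0.0351
grasp_force: 30.0
```

```bash
python3 go.py 484 -300 25.5 7.7
```

```text
travel [-0.     0.001  0.005] angular [ 0.001 -0.001 -0.002] t 6.9667 pos [ 484.1 -299.7   26.5] q [-0.76  0.67  1.53 -0.    0.94  0.68] F [ 0.02 -0.92 -1.02] open 35.1 grip 29.999974071979523
```

Release, wait, then rise.

Emit:
jog_arm([
  {"travel": [0, 0, 0.005], "angular": [0, 0, 0], "gripper": 1},
  {"travel": [0, 0, 0.005], "angular": [0, 0, 0], "gripper": 0},
  {"travel": [0, 0, 0.005], "angular": [0, 0, 0], "gripper": 0},
  {"travel": [0, 0, 0.005], "angular": [0, 0, 0], "gripper": 0},
  {"travel": [0, 0, 0.005], "angular": [0, 0, 0], "gripper": 0},
  {"travel": [0, 0, 0.005], "angular": [0, 0, 0], "gripper": 0},
  {"travel": [0, 0, -0.15], "angular": [0, 0, 0], "gripper": 0},
  {"travel": [0, 0, -0.35], "angular": [0, 0, 0], "gripper": 0},
  {"travel": [0, 0, -0.55], "angular": [0, 0, 0], "gripper": 0},
  {"travel": [0, 0, -0.75], "angular": [0, 0, 0], "gripper": 0},
  {"travel": [0, 0, -0.95], "angular": [0, 0, 0], "gripper": 0},
  {"travel": [0, 0, -0.95], "angular": [0, 0, 0], "gripper": 0},
])

```text
time: 7.97
tool_pos: [0.4854, -0.3008, 0.2234]
tcp_rot: [3.125, 0.206, 0.015]
ft_force: [0.9, -0.4, 0.2]
opening: 0.0881
grasp_force: 0.0
```

```bash
python3 go.py 465 295 250 170
python3 - <<'E'
from t import *
def comb(f):
    hsv=cv2.cvtColor(f['image'],cv2.COLOR_RGB2HSV);H,S=hsv[...,0],hsv[...,1];P=points(f)
    m=blob((H>12)&(H<28)&(S>60)&(P[...,2]<.035)&(P[...,1]<-.2)&(P[...,0]<.6)); v,u=np.nonzero(m); rect('comb',ray(f,np.c_[u,v],.013)); rect('comb3d',P[m])
f=cam('wrist'); save('w5.png',f); comb(f)
f=cam('scene'); comb(f); measure(f,['mark']); save('s5.png',f)
f=cam('side'); comb(f); measure(f,['mark','meter']); save('d5.png',f)
E
```

```text
travel [ 0.29  -2.965 -0.162] angular [ 0.009  0.008 -1.805] t 7.9667 pos [ 485.4 -300.8  223.4] q [-0.76  0.44  1.3   0.    1.39  0.68] F [ 0.94 -0.41  0.17] open 88.1 grip 0.0
comb n 4150 c [ 483.2 -299.3] size [137.   35.3] long axis deg 7.6 z 13.0
comb3d n 4150 c [ 483.  -299.1] size [137.4  35.7] long axis deg 7.6 z 12.6
comb n 927 c [ 484.6 -298.9] size [138.4  33.9] long axis deg 7.3 z 13.0
comb3d n 927 c [ 483.8 -298.5] size [139.3  34.3] long axis deg 7.5 z 10.6
blue n 24 c [529.6  65.1] size [31.4  4.6] long axis deg -0.2 z 84.0
blue n 26 c [592.7  64.9] size [33.7  4.5] long axis deg -0.2 z 84.0
blue n 38 c [706.9 -83.7] size [62.6  7.1] long axis deg -5.0 z 84.0
blue n 10 c [741.4 -62.8] size [28.2  0. ] long axis deg 81.6 z 84.0
white n 616 c [548.9  42.1] size [203.4  99.9] long axis deg 62.1 z 84.0
white n 148 c [720.6 101.3] size [39.8 28.2] long axis deg 72.1 z 84.0
white n 250 c [664.7  -8.6] size [158.8  10.1] long axis deg 80.7 z 84.0
comb n 282 c [ 482.  -293.6] size [138.3  41.6] long axis deg 7.6 z 13.0
comb3d n 282 c [ 482.3 -298.2] size [139.4  46.7] long axis deg 10.2 z 11.5
blue n 26 c [591.1  63.4] size [35.3  5.6] long axis deg 0.0 z 84.0
blue n 27 c [528.9  63.5] size [36.6  5.8] long axis deg 1.2 z 84.0
white n 161 c [666.2  22.3] size [211.7   7.6] long axis deg 81.0 z 84.0
white n 215 c [571.4   7.9] size [125.2  96.9] long axis deg -76.7 z 84.0
white n 197 c [560.4 105.6] size [98.8 75.4] long axis deg 0.1 z 84.0
metertop n 304 c [463.3 299.9] size [46.4 33. ] long axis deg -10.9 z 135.0
stand n 176 c [472.3 313. ] size [70.8 33.2] long axis deg -37.9 z 60.0
feet n 475 c [375.  253.8] size [276.2 206.6] long axis deg -24.4 z 7.7
```

View pics/w5.png

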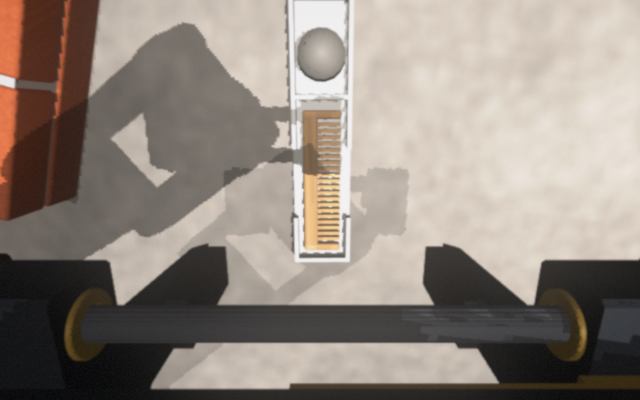

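Wrist view: the comb lies flat inside the compartment (302–343 × 100–250), matching (483,-299) mm. Now over to the meter.

Emit:
jog_arm([
  {"travel": [0, -0.1, -0.05], "angular": [0, 0, -0.07], "gripper": 0},
  {"travel": [0.02, -0.22, -0.12], "angular": [0, 0, -0.14], "gripper": 0},
  {"travel": [0.03, -0.36, -0.2], "angular": [0, 0, -0.21], "gripper": 0},
  {"travel": [0.05, -0.5, -0.3], "angular": [0, 0, -0.28], "gripper": 0},
  {"travel": [0.06, -0.64, -0.35], "angular": [0, 0, -0.35], "gripper": 0},
  {"travel": [0.08, -0.78, -0.4], "angular": [0, 0, -0.42], "gripper": 0},
  {"travel": [0.09, -0.9, -0.4], "angular": [0, 0, -0.49], "gripper": 0},
  {"travel": [0.1, -1, -0.4], "angular": [0, 0, -0.56], "gripper": 0},
])

```text
time: 8.78
tool_pos: [0.4769, -0.0967, 0.2943]
tcp_rot: [-2.742, -1.528, 0.002]
ft_force: [0.7, -0.8, -0.1]
opening: 0.0883
grasp_force: 0.0
```

```bash
python3 go.py 475 285 280 170
```

```text
travel [ 1.618 -1.012  0.074] angular [-1.000e-03 -2.000e-03 -1.241e+00] t 8.7833 pos [476.9 -96.7 294.3] q [-0.44  0.24  1.39  0.    1.51  0.11] F [ 0.66 -0.83 -0.06] open 88.3 grip 0.0
```

Emit:
jog_arm([
  {"travel": [0.13, -0.08, 0], "angular": [0, 0, -0.07], "gripper": 0},
  {"travel": [0.26, -0.16, 0], "angular": [0, 0, -0.14], "gripper": 0},
  {"travel": [0.39, -0.24, 0], "angular": [0, 0, -0.21], "gripper": 0},
  {"travel": [0.52, -0.32, 0], "angular": [0, 0, -0.28], "gripper": 0},
  {"travel": [0.65, -0.4, 0], "angular": [0, 0, -0.35], "gripper": 0},
  {"travel": [0.78, -0.48, 0], "angular": [0, 0, -0.42], "gripper": 0},
  {"travel": [0.9, -0.56, 0], "angular": [0, 0, -0.49], "gripper": 0},
  {"travel": [1, -0.62, 0], "angular": [0, 0, -0.56], "gripper": 0},
  {"travel": [1, -0.65, 0], "angular": [0, 0, -0.63], "gripper": 0},
  {"travel": [1, -0.65, 0], "angular": [0, 0, -0.7], "gripper": 0},
])

```text
time: 9.62
tool_pos: [0.4724, 0.1415, 0.2934]
tcp_rot: [-1.536, -2.736, 0.003]
ft_force: [0.5, -0.2, 0.3]
opening: 0.0881
grasp_force: 0.0
```

```bash
python3 go.py 485 285 280 170
```

```text
travel [0.579 0.428 0.067] angular [-0.002 -0.002 -0.54 ] t 9.6167 pos [472.4 141.5 293.4] q [ 0.05  0.26  1.37  0.    1.52 -0.5 ] F [ 0.54 -0.16  0.29] open 88.1 grip 0.0
```

Emit:
jog_arm([
  {"travel": [0.13, 0.1, 0], "angular": [0, 0, -0.07], "gripper": 0},
  {"travel": [0.28, 0.2, 0], "angular": [0, 0, -0.14], "gripper": 0},
  {"travel": [0.43, 0.31, 0], "angular": [0, 0, -0.21], "gripper": 0},
  {"travel": [0.56, 0.41, 0], "angular": [0, 0, -0.28], "gripper": 0},
  {"travel": [0.56, 0.41, 0], "angular": [0, 0, -0.35], "gripper": 0},
  {"travel": [0.56, 0.41, 0], "angular": [0, 0, -0.42], "gripper": 0},
  {"travel": [0.56, 0.41, 0], "angular": [0, 0, -0.49], "gripper": 0},
  {"travel": [0.56, 0.41, 0], "angular": [0, 0, -0.53], "gripper": 0},
  {"travel": [0.56, 0.41, 0], "angular": [0, 0, -0.53], "gripper": 0},
  {"travel": [0.56, 0.41, 0], "angular": [0, 0, -0.53], "gripper": 0},
])

```text
time: 10.45
tool_pos: [0.4861, 0.2782, 0.2939]
tcp_rot: [-0.315, -3.123, 0.002]
ft_force: [0.5, -0.2, 0.3]
opening: 0.0881
grasp_force: 0.0
```

```bash
python3 go.py 466 294 122 170
python3 - <<'E'
from t import *
f=cam('wrist'); save('w6.png',f); P=points(f);hsv=cv2.cvtColor(f['image'],cv2.COLOR_RGB2HSV);H,S=hsv[...,0],hsv[...,1]
m=(abs(P[...,2]-.135)<.004)&(P[...,1]>.2)&(P[...,0]>.4)&(P[...,0]<.53); rect('top3d',P[m])
v,u=np.nonzero(m); rect('top ray',ray(f,np.c_[u,v],.135)); print(u.min(),u.max(),v.min(),v.max())
m=(abs(P[...,2]-.06)<.004)&(P[...,1]>.2)&(P[...,0]>.4)&(P[...,0]<.53); rect('stand',P[m])
E
```

```text
travel [0.112 0.059 0.86 ] angular [-0.001 -0.002 -0.017] t 10.45 pos [486.1 278.2 293.9] q [ 0.31  0.38  1.19 -0.    1.57 -1.06] F [ 0.52 -0.2   0.31] open 88.1 grip 0.0
top3d n 1768 c [464.1 295.2] size [46.1 26.1] long axis deg -10.2 z 135.2
top ray n 1768 c [463.8 294.9] size [45.8 25.9] long axis deg -11.5 z 135.0
324 356 133 189
stand n 754 c [464.4 295.1] size [62.1 41.7] long axis deg -11.6 z 60.2
```

View pics/w6.png

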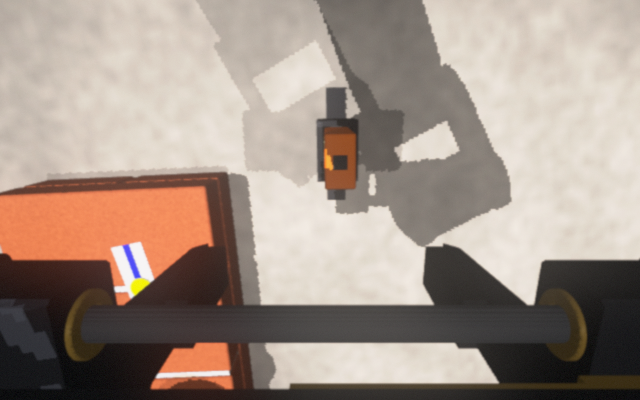

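Wrist view: the meter's top is at (340,161), with its size matching 46×26; it is at (464,295) mm, yaw −11.2°. Going down around it.

```bash
python3 go.py 464 295 119 168.8
```

```text
travel [0.123 0.062 0.877] angular [-0.001 -0.001 -0.004] t 10.5 pos [486.1 278.1 294.3] q [ 0.31  0.38  1.19  0.    1.57 -1.06] F [ 0.29  0.14 -0.76] open 88.0 grip 0.0
```

Emit:
jog_arm([
  {"travel": [0.12, 0.06, 0.15], "angular": [0, 0, -0.004], "gripper": 0},
  {"travel": [0.12, 0.06, 0.3], "angular": [0, 0, -0.004], "gripper": 0},
  {"travel": [0.12, 0.06, 0.45], "angular": [0, 0, -0.004], "gripper": 0},
  {"travel": [0.12, 0.06, 0.45], "angular": [0, 0, -0.004], "gripper": 0},
  {"travel": [0.12, 0.06, 0.45], "angular": [0, 0, -0.004], "gripper": 0},
])

```text
time: 10.92
tool_pos: [0.4649, 0.2946, 0.205]
tcp_rot: [-0.304, -3.124, 0.002]
ft_force: [0.4, 0.7, -0.5]
opening: 0.0881
grasp_force: 0.0
```

```bash
python3 go.py 464 295 119 168.8
```

```text
travel [0.004 0.002 0.43 ] angular [-0.001 -0.002  0.001] t 10.9167 pos [464.9 294.6 205. ] q [ 0.35  0.42  1.38 -0.    1.34 -1.03] F [ 0.39  0.66 -0.46] open 88.1 grip 0.0
```

Emit:
jog_arm([
  {"travel": [0.004, 0.002, 0.12], "angular": [0, 0, 0], "gripper": 0},
  {"travel": [0.004, 0.002, 0.24], "angular": [0, 0, 0], "gripper": 0},
  {"travel": [0.004, 0.002, 0.34], "angular": [0, 0, 0], "gripper": 0},
  {"travel": [0.004, 0.002, 0.4], "angular": [0, 0, 0], "gripper": 0},
  {"travel": [0.004, 0.002, 0.43], "angular": [0, 0, 0], "gripper": 0},
  {"travel": [0.004, 0.002, 0.43], "angular": [0, 0, 0], "gripper": 0.4},
  {"travel": [0.004, 0.002, 0.43], "angular": [0, 0, 0], "gripper": 1},
  {"travel": [0.004, 0.002, 0.43], "angular": [0, 0, 0], "gripper": 1},
  {"travel": [0.004, 0.002, 0.43], "angular": [0, 0, 0], "gripper": 1},
  {"travel": [0.004, 0.002, 0.43], "angular": [0, 0, 0], "gripper": 1},
  {"travel": [0.004, 0.002, 0.43], "angular": [0, 0, 0], "gripper": 1},
  {"travel": [0.004, 0.002, 0.43], "angular": [0, 0, 0], "gripper": 1},
])

```text
time: 11.92
tool_pos: [0.4644, 0.2953, 0.1198]
tcp_rot: [0.302, 3.127, 0.0]
ft_force: [-0.5, 0.4, 0.4]
opening: 0.0438
grasp_force: 0.0
```

Emit:
jog_arm([
  {"travel": [0, 0, 0], "angular": [0, 0, 0], "gripper": 1},
  {"travel": [0, 0, 0], "angular": [0, 0, 0], "gripper": 1},
  {"travel": [0, 0, 0], "angular": [0, 0, 0], "gripper": 1},
  {"travel": [0, 0, 0], "angular": [0, 0, 0], "gripper": 1},
])

```text
time: 12.25
tool_pos: [0.4644, 0.2953, 0.1195]
tcp_rot: [-0.302, -3.127, -0.0]
ft_force: [-0.4, 0.9, 1.5]
opening: 0.0258
grasp_force: 30.0
```

```bash
python3 go.py 464 295 230 168.8
```

```text
travel [ 0.001 -0.002 -0.552] angular [ 0.    -0.     0.002] t 12.25 pos [464.4 295.3 119.5] q [ 0.35  0.52  1.5   0.    1.12 -1.03] F [-0.44  0.89  1.46] open 25.8 grip 29.95594025356695
```

Emit:
jog_arm([
  {"travel": [0, 0, -0.06], "angular": [0, 0, 0], "gripper": 1},
  {"travel": [0, 0, -0.15], "angular": [0, 0, 0], "gripper": 1},
  {"travel": [0, 0, -0.28], "angular": [0, 0, 0], "gripper": 1},
  {"travel": [0, 0, -0.42], "angular": [0, 0, 0], "gripper": 1},
  {"travel": [0, 0, -0.55], "angular": [0, 0, 0], "gripper": 1},
  {"travel": [0, 0, -0.63], "angular": [0, 0, 0], "gripper": 1},
  {"travel": [0, 0, -0.65], "angular": [0, 0, 0], "gripper": 1},
  {"travel": [0, 0, -0.65], "angular": [0, 0, 0], "gripper": 1},
  {"travel": [0, 0, -0.65], "angular": [0, 0, 0], "gripper": 1},
])

```text
time: 13.0
tool_pos: [0.464, 0.2951, 0.2482]
tcp_rot: [-0.302, -3.125, 0.001]
ft_force: [-0.0, -0.5, -2.2]
opening: 0.0262
grasp_force: 30.0
```

```bash
python3 go.py 561 64.3 245 180
python3 - <<'E'
from t import *
def rep(f,n):
    P=points(f);hsv=cv2.cvtColor(f['image'],cv2.COLOR_RGB2HSV);H,S,V=[hsv[...,i] for i in range(3)]
    m=(abs(P[...,0]-.464)<.06)&(abs(P[...,1]-.295)<.06)&(H<25)&(S>120)&(P[...,2]>.13)&(P[...,2]<.3); Q=P[m]
    print(n,m.sum(),np.nanpercentile(Q[:,2],[1,50,99]).round(4)); v,u=np.nonzero(m);print(u.min(),u.max(),v.min(),v.max())
f=cam('side'); save('d7.png',f); rep(f,'side')
f=cam('scene'); save('s7.png',f);rep(f,'scene')
i=cv2.imread('pics/d7.png'); cv2.imwrite('pics/d7c.png',cv2.resize(i[180:360,260:480],None,fx=3,fy=3))
E
```

```text
travel [-0.697 -1.04   0.016] angular [-0.001 -0.001 -0.122] t 13.0 pos [464.  295.1 248.2] q [ 0.35  0.39  1.31 -0.    1.45 -1.03] F [-0.01 -0.51 -2.16] open 26.2 grip 29.95848053600639
side 314 [0.1609 0.1807 0.2424]
348 377 225 287
scene 491 [0.1607 0.2191 0.2656]
337 357 43 85
```

View pics/d7c.png

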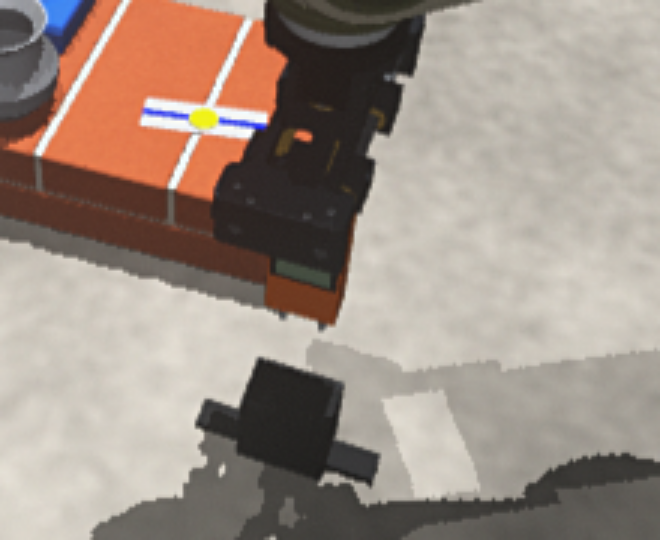

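The picture shows the meter clear of the stand and upright in the gripper, and the yellow circle free at crop (203,118). Locate the circle exactly.

Run:
```python
from m import *
for n,p in [('scene','s5'),('side','d5')]:
    f=pickle.load(open(n+'.pkl','rb')); f['image']=cv2.imread(f'pics/{p}.png')[...,::-1].copy()
    hsv=cv2.cvtColor(f['image'],cv2.COLOR_RGB2HSV);H,S,V=[hsv[...,i].astype(int) for i in range(3)]
    v,u=np.nonzero((H>24)&(H<36)&(S>120)&(V>120)); G=ray(f,np.c_[u,v],.084); k=(abs(G[:,0]-.561)<.03)&(abs(G[:,1]-.064)<.03); rect(p+' yellow',G[k]); print(G[k].mean(0))
```

```text
s5 yellow n 40 c [561.5  65.5] size [16.4 14.1] long axis deg 35.6 z 84.0
[0.5609885  0.06504114 0.084     ]
d5 yellow n 50 c [560.4  63.3] size [22.4 20.5] long axis deg 79.4 z 84.0
[0.56045229 0.06365325 0.084     ]
```

Emit:
jog_arm([
  {"travel": [-0.08, -0.12, 0], "angular": [0, 0, -0.03], "gripper": 1},
  {"travel": [-0.2, -0.28, 0], "angular": [0, 0, -0.07], "gripper": 1},
  {"travel": [-0.32, -0.46, 0], "angular": [0, 0, -0.12], "gripper": 1},
  {"travel": [-0.44, -0.64, 0], "angular": [0, 0, -0.12], "gripper": 1},
  {"travel": [-0.55, -0.82, 0], "angular": [0, 0, -0.12], "gripper": 1},
  {"travel": [-0.64, -0.94, 0], "angular": [0, 0, -0.12], "gripper": 1},
  {"travel": [-0.69, -1, 0], "angular": [0, 0, -0.12], "gripper": 1},
  {"travel": [-0.69, -1, 0], "angular": [0, 0, -0.12], "gripper": 1},
  {"travel": [-0.69, -1, 0], "angular": [0, 0, -0.12], "gripper": 1},
  {"travel": [-0.69, -1, 0], "angular": [0, 0, -0.12], "gripper": 1},
])

```text
time: 13.93
tool_pos: [0.561, 0.0739, 0.249]
tcp_rot: [-0.004, -3.14, -0.001]
ft_force: [-0.0, 0.1, -1.4]
opening: 0.0253
grasp_force: 30.0
```

```bash
python3 go.py 561 64.3 202 180
```

```text
travel [-0.001 -0.048  0.235] angular [ 0.    -0.001 -0.002] t 13.9333 pos [561.   73.9 249. ] q [-0.08  0.41  1.26  0.    1.47 -1.65] F [-0.01  0.1  -1.43] open 25.3 grip 29.958445311058313
```

Emit:
jog_arm([
  {"travel": [0, -0.03, 0.05], "angular": [0, 0, 0], "gripper": 1},
  {"travel": [0, -0.048, 0.11], "angular": [0, 0, 0], "gripper": 1},
  {"travel": [0, -0.048, 0.17], "angular": [0, 0, 0], "gripper": 1},
  {"travel": [0, -0.048, 0.21], "angular": [0, 0, 0], "gripper": 1},
  {"travel": [0, -0.048, 0.23], "angular": [0, 0, 0], "gripper": 1},
  {"travel": [0, -0.048, 0.23], "angular": [0, 0, 0], "gripper": 1},
  {"travel": [0, -0.048, 0.23], "angular": [0, 0, 0], "gripper": 1},
])

```text
time: 14.52
tool_pos: [0.5615, 0.0636, 0.2039]
tcp_rot: [0.005, 3.141, 0.0]
ft_force: [0.3, 1.6, -1.7]
opening: 0.0255
grasp_force: 30.0
```

```bash
python3 go.py 561 64.3 190 180
python3 - <<'E'
from h import *
for n in ['side','scene']:
    f=cam(n); save('f_'+n+'.png',f)
    p=(f['Rc'].T@(np.array([.561,.0643,.084])-f['C'])); print(n,p[:2]/p[2]*f['K']+[f['cx'],f['cy']])
a=[cv2.resize(cv2.imread('pics/f_side.png')[150:270,270:390],None,fx=3.3,fy=3.3),cv2.resize(cv2.imread('pics/f_scene.png')[110:230,260:380],None,fx=3.3,fy=3.3)]
cv2.imwrite('pics/f.png',np.hstack(a))
E
```

```text
travel [0.003 0.003 0.069] angular [ 0.     0.    -0.002] t 14.5167 pos [561.5  63.6 203.9] q [-0.1   0.45  1.34  0.    1.35 -1.66] F [ 0.31  1.59 -1.69] open 25.5 grip 29.9584697233513
side [327.17637303 219.2270729 ]
scene [323.01907338 177.71258265]
```

View pics/f.png

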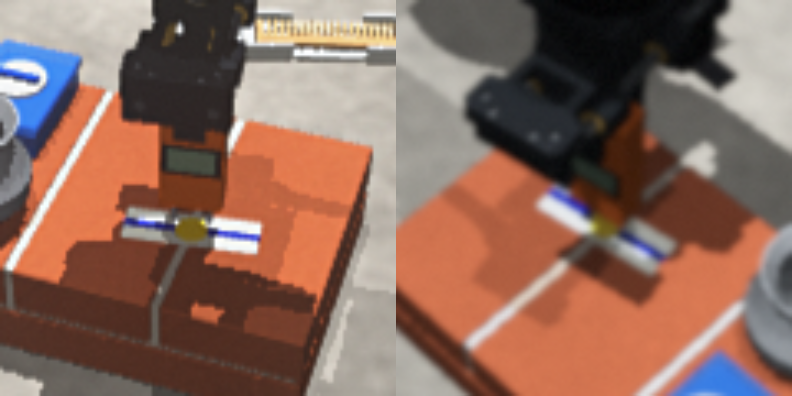

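The crop shows the meter upright just above the yellow circle (193,228 in the side half), lined up with the stripe. Pressing slowly.

Emit:
jog_arm([
  {"travel": [0.003, 0.003, 0.01], "angular": [0, 0, 0], "gripper": 1},
  {"travel": [0.003, 0.003, 0.02], "angular": [0, 0, 0], "gripper": 1},
  {"travel": [0.003, 0.003, 0.03], "angular": [0, 0, 0], "gripper": 1},
  {"travel": [0.003, 0.003, 0.035], "angular": [0, 0, 0], "gripper": 1},
  {"travel": [0.003, 0.003, 0.04], "angular": [0, 0, 0], "gripper": 1},
  {"travel": [0.003, 0.003, 0.045], "angular": [0, 0, 0], "gripper": 1},
  {"travel": [0.003, 0.003, 0.05], "angular": [0, 0, 0], "gripper": 1},
  {"travel": [0.003, 0.003, 0.05], "angular": [0, 0, 0], "gripper": 1},
  {"travel": [0.003, 0.003, 0.05], "angular": [0, 0, 0], "gripper": 1},
])

```text
time: 15.37
tool_pos: [0.561, 0.0635, 0.1936]
tcp_rot: [0.006, 3.141, -0.0]
ft_force: [0.4, -0.7, 0.5]
opening: 0.0257
grasp_force: 30.0
```

Emit:
jog_arm([
  {"travel": [0, 0, 0.005], "angular": [0, 0, 0], "gripper": 1},
  {"travel": [0, 0, 0.01], "angular": [0, 0, 0], "gripper": 1},
  {"travel": [0, 0, 0.01], "angular": [0, 0, 0], "gripper": 1},
  {"travel": [0, 0, 0.01], "angular": [0, 0, 0], "gripper": 1},
])

```text
time: 15.7
tool_pos: [0.561, 0.0636, 0.1915]
tcp_rot: [0.006, 3.141, -0.0]
ft_force: [-1.5, -0.6, 1.0]
opening: 0.0261
grasp_force: 30.0
```

Emit:
jog_arm([
  {"travel": [0, 0, 0], "angular": [0, 0, 0], "gripper": 1},
  {"travel": [0, 0, 0], "angular": [0, 0, 0], "gripper": 1},
])

```text
time: 15.87
tool_pos: [0.561, 0.0636, 0.1916]
tcp_rot: [0.006, 3.141, -0.0]
ft_force: [-0.4, -0.1, 2.4]
opening: 0.0258
grasp_force: 30.0
```

```bash
python3 go.py 561 64.3 189.5 180; python3 go.py 561 64.3 189.5 180
```

```text
travel [-0.     0.004  0.01 ] angular [-0.     0.    -0.002] t 15.8667 pos [561.   63.6 191.6] q [-0.1   0.46  1.36 -0.    1.32 -1.66] F [-0.38 -0.11  2.43] open 25.8 grip 29.962055323412642
travel [-0.     0.004  0.01 ] angular [-0.     0.    -0.002] t 15.8667 pos [561.   63.6 191.6] q [-0.1   0.46  1.36 -0.    1.32 -1.66] F [-0.38 -0.11  2.43] open 25.8 grip 29.962055323412642
```

Emit:
jog_arm([
  {"travel": [0, 0, 0.005], "angular": [0, 0, 0], "gripper": 1},
  {"travel": [0, 0, 0.009], "angular": [0, 0, 0], "gripper": 1},
  {"travel": [0, 0, 0.009], "angular": [0, 0, 0], "gripper": 1},
  {"travel": [0, 0, 0.009], "angular": [0, 0, 0], "gripper": 1},
  {"travel": [0, 0, 0.009], "angular": [0, 0, 0], "gripper": 1},
])

```text
time: 16.28
tool_pos: [0.561, 0.0636, 0.1897]
tcp_rot: [0.006, 3.141, -0.0]
ft_force: [-0.4, -0.4, 1.8]
opening: 0.0259
grasp_force: 30.0
```

Run:
```python
from h import *
F=[];Z=[]
for i in range(16):
    f=cam('side'); s=bot.get_state(); F.append(s['ft_force']); Z.append(s['tool_pos'])
print(np.mean(F,0),np.std(F,0),np.mean(Z,0),s['tcp_rot'],s['time'],s['grasp_force'])
save('end.png',f); cv2.imwrite('pics/endc.png',cv2.resize(cv2.imread('pics/end.png')[130:270,250:430],None,fx=4,fy=4))
P=points(f);hsv=cv2.cvtColor(f['image'],cv2.COLOR_RGB2HSV);H,S=hsv[...,0],hsv[...,1]
m=(abs(P[...,0]-.561)<.03)&(abs(P[...,1]-.08)<.012)&(P[...,2]>.09)&(P[...,2]<.22)&(H<14)&(S>120); print(m.sum(),np.percentile(P[m][:,2],[0,2,5,50]))
```

```text
[-0.12898181 -0.52369388  1.70495264] [0.53239936 0.43410818 0.40123158] [0.56095107 0.06356187 0.18971911] [ 6.14186220e-03  3.14150709e+00 -4.15817689e-05] 17.0833 29.96522838016972
295 [0.10213394 0.10273839 0.10474697 0.12649753]
```

View pics/endc.png

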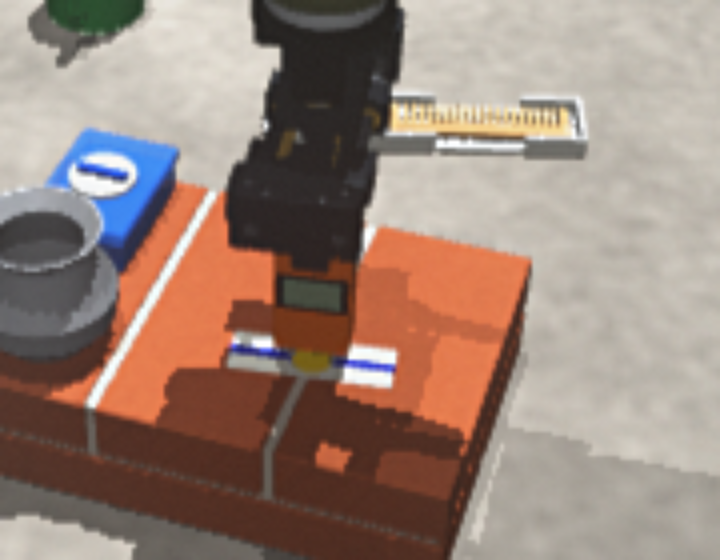

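The meter stands upright on the mark, with the yellow circle at (310,358). The average force is about 3 N net of the meter's weight, which is half way in. Handing in.

```bash
python3 -c "
from cell import ticket; print(ticket.close_job())"
```

```text
the job is handed in; nothing more can be done
None
```

The job is handed in, with no verdict returned: the comb lies flat in the tray's long compartment, and the meter is held upright on the yellow circle in line with the stripe, pressed at about 3 N with the pins about half way in.

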